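Tip the massage stones into the bamboo box and put the tray away

ROBOT

A 7-joint arm with a two-finger parallel gripper is mounted at the origin on the work surface. World frame = base frame: x ahead of the robot, y to its left, z up, the work surface at z = 0. Lengths are in mm, angles in degrees, forces in N, time in s.
With the tool pointing down it reaches from about 400 to 925 mm from the base axis. Payload 5.6 kg.
Tool frame: the origin (TCP) lies at the very end of the fingers, on their centre line; the grasp point (between the pads) lies 19 mm behind it (arm.grip_depth is the distance from the TCP to the grasp point, in mm); z points along the fingers, y is the direction in which the jaws open and shut (so a half turn about z gives the same grasp; the last joint's range is limited). The gripper opens to 85 mm and grips with 20 to 120 N. Pads are 22 mm wide; open, the fingers measure 114 mm over their backs; the gripper's body (76 mm by 85 mm) begins 54 mm behind the grasp point. The pads swing forward as they close: fully open they stand 13 mm farther back than shut.
Start: joints at [-71.333, 26.786, -0.665, 91.828, 0.344, 61.387, -3.226], TCP at [234.364, 606.286, 203.29] pointing down, gripper open.
Joint ranges: [-144.91, 144.91], [-17.63, 115.5], [-89.93, 88.59], [15.96, 139.68], [-74.01, 254.01], [8.47, 105.57], [-167.45, 167.45]. Speed limits (degrees/s): [147.25, 147.25, 180, 180, 180, 180, 180].

INTERFACE

Orientations are given as [roll, pitch, yaw] about the fixed x, y, z axes, in that order (R = Rz(yaw) Ry(pitch) Rx(roll)).
In Python, from plant import arm, grab_frame, get_calibration gives the robot as it stands.
- The arm moves only by the shell command python3 -m inch 'ROWS' [FORCE]. ROWS is JSON, a list of rows, each a list of 7 numbers: the turn, a rotation vector about the tool's x, y, z in rad, then the shift along the tool's x, y, z in cm, then the closure in counts, from 0 (fully open) to 255 (shut). A call has 1 to 12 rows; each row is the pose to reach, as a shift and turn from the pose commanded when the call began, along the tool's axes at that moment; what a row does not reach only later rows make up. A row lasts 1/8 s, in which the tool goes at most 62.5 mm and 10.7 degrees, less where a joint would pass 70% of its speed; a pose out of reach is approached as far as the arm can. A call with a gripper value outside its range is refused whole. The fingers move at their own pace and stop on an object; FORCE is the grip in N (left out, the last holds). Time passes only in rows, so rows that repeat a pose let the fingers close. It gives the time, the measured TCP pose, the force and the opening at its end, in the units of the state.
- arm.get_obs(): the state, without advancing time (a new reading comes with each control period).
- grab_frame(name): name is "side" or "top" or "wrist"; returns (picture, depth): 400x640x3 uint8, blue, green, red; 400x640 float32, mm along the optical axis (not along the pixel's ray), 0 where there is no reading.
- get_calibration(name): a dict with "K" (3x3 intrinsics, pixels), "k1" (the pictures are not rectified: a ray, as slopes to the right and down, at radius r is drawn at 1 + k1 r^2 times it, then the intrinsics apply), "extrinsics" (4x4, takes a point from camera to world coordinates). Camera axes: x right, y up, looking along -z (the intrinsics and any distortion apply to the point x, -y, -z); pixel columns grow to the right and rows downward; lengths in mm; the calibration is good to about 2 mm. A picture is of the moment at which its call begins: read the wrist's pose just before it. get_calibration takes no time and is no camera call; for the wrist camera it gives the pose at the moment of the call.
- arm.job_done(): hands the job in, once; it reports no verdict.
The state is a dict: "time": time; "joints": joint angles; "joint_velocities": joint speeds; "joint_torque": joint torques, N m; "tool_pos": TCP position; "ee_rot": TCP orientation; "ft_force": force on the tool from outside, world axes, zero at the start; "torque": the same for the moment, N m; "finger_gap": finger opening in mm.
Only numpy, scipy, OpenCV 4.12 (cv2) and the standard library are available. Lean on these libraries where they do the work, as an engineer would, in place of code of your own. Each camera call takes 0.05 s, during which the arm holds its last target. There are 200 camera calls.

TASK

Tip the teak tray over the open bamboo box so that all four massage stones slide off into the box (its dark end tab is a handy grip for this). Then set the empty tray down flat on the table and let go, take it again, for which the blue side fin is meant, and push it fully home under the roof of the bay with the blue label, fin pointing out of the bay. Leave the other things on the table where they are.

Things in the scene. Friction and masses are not known exactly. Their poses are not given: they have to be found in the camera images.
- tray: teak tray with four stones, 140 g empty. Origin: centre of the pan's underside, z up. Pan 130 mm (x) by 100 (y), floor 5 thick, 4 mm walls 22 high on both y sides and at the -x end; open at +x, where stones slide off. A floor tongue behind the pan (x -115 to -65 mm, 44 wide) carries the dark end tab; a blue fin sticks out of the +y side.
- end_tab (a point): where to pinch the tray's dark wooden end tab for tipping: a plate 12 mm thick (along tray x), 32 mm wide (y), its top 62 mm above the underside, centred at tray (-100, 0) mm; this point is 45 mm above the underside. 29 mm free between tab and pan.
- side_fin (a point): where to pinch the tray's blue side fin: a plate 12 mm thick (along tray x), reaching from y = 50 to 100 mm, 52 mm high; this point is at tray (0, 80, 36) mm.
- spout (a point): middle of the floor's upper edge at the tray's open end, at tray (65, 0, 5) mm.
- bamboo_box: open bamboo box fixed on the table, outside 160 mm (x) by 150 mm (y), 70 mm high, walls and floor 6 mm. Origin: centre of its underside. Its hinged top stands open along its +y edge, leaning outward, up to about 205 mm high; pour from the -y side.
- bay_blue: fixed slatted teak bay with a blue label, the tray's own; open to its -x side (towards the robot). Origin: on the table, where the tray's origin lies when home, with tray x along bay +y and the fin to bay -x. Roof x -31 to 71 mm, underside 80 mm high, top 93. Free inside from y -135 to 85 mm. Face of the 35 mm high back stop at x = 55 mm (5 mm beyond the homed tray's edge).
- bay_yellow: the same bay with a yellow label, for another tray: leave empty. Same sizes and frame as bay_blue.
- massager: blue silicone scalp massager, 80 mm across, 55 mm high, origin under its centre; leave alone
- scraper: stainless steel U-shaped tongue scraper, about 115 by 50 mm, lying flat; leave alone
- jar: glass jar with metal screw cap, 56 mm across, 75 mm high; leave alone
- hourglass: wooden sauna hourglass, 68 mm across, 130 mm high; leave alone
- brush: wooden hairbrush lying bristles down, 185 mm long, 55 mm wide, 30 mm high, handle along its -x; leave alone
- stone0: grey polished massage stone, 34 mm across and 18 mm thick, 30 g, origin at the centre of the face it first lies on
- stone1: dark polished massage stone, 34 mm across and 18 mm thick, 30 g, origin at the centre of the face it first lies on
- stone2: grey polished massage stone, 34 mm across and 18 mm thick, 30 g, origin at the centre of the face it first lies on
- stone3: dark polished massage stone, 34 mm across and 18 mm thick, 30 g, origin at the centre of the face it first lies on
Not all that is in view belongs to the job. Leave any white look-alike of the tray alone.

How it is judged (in metres and radians):
On the way, in this order (a step that is already met when the one before it is completed fails the run):
1. the tray is tipped with its open end over the box (angle between tray's own z axis and vertical above 0.25 rad and x of spout in the frame of bamboo_box between -0.08 and 0.08 m and y of spout in the frame of bamboo_box between -0.1 and 0.075 m), for 0.1 s.
2. all four stones lie in the box (x of stone0 in the frame of bamboo_box between -0.078 and 0.078 m and y of stone0 in the frame of bamboo_box between -0.073 and 0.073 m and z of stone0 in the frame of bamboo_box between 0 and 0.066 m and x of stone1 in the frame of bamboo_box between -0.078 and 0.078 m and y of stone1 in the frame of bamboo_box between -0.073 and 0.073 m and z of stone1 in the frame of bamboo_box between 0 and 0.066 m and x of stone2 in the frame of bamboo_box between -0.078 and 0.078 m and y of stone2 in the frame of bamboo_box between -0.073 and 0.073 m and z of stone2 in the frame of bamboo_box between 0 and 0.066 m and x of stone3 in the frame of bamboo_box between -0.078 and 0.078 m and y of stone3 in the frame of bamboo_box between -0.073 and 0.073 m and z of stone3 in the frame of bamboo_box between 0 and 0.066 m), for 0.2 s.
3. the empty tray stands flat on the table, released (angle between tray's own z axis and vertical below 0.08 rad and height (world z) of tray below 0.01 m and contact force between the fingers and tray below 0.1 N and linear speed of tray below 0.02 m/s), for 0.2 s.
4. the tray is home in the blue bay (x of tray in the frame of bay_blue between -0.02 and 0.02 m and y of tray in the frame of bay_blue between -0.025 and 0.025 m and x of side_fin in the frame of bay_blue below -0.055 m and angle between the x axis of tray and the y axis of bay_blue, either way round below 0.2 rad and angle between tray's own z axis and vertical below 0.1 rad and height (world z) of tray below 0.01 m), for 0.2 s.
At the end, for the whole second after the job is handed in: All four stones lie at rest inside the bamboo box (below its rim); the tray lies flat on the table (tilt under 0.1 rad) at rest and released in the blue bay, its origin within 20 mm in depth and 25 mm sideways of the bay's origin, square to the bay within 0.2 rad, blue fin pointing out of the bay (all of step 2 and all of step 4 and contact force between the fingers and tray below 0.1 N and linear speed of tray below 0.02 m/s and linear speed of each of stone0, stone1, stone2, stone3 below 0.03 m/s); the robot touches nothing.
It fails at once if one of the other loose things (massager, scraper, jar, hourglass, brush) is moved more than 30 mm (distance of any of massager, scraper, jar, hourglass, brush from where it was at the start of the episode above 0.03 m).
It also fails if it takes over 64 s, if anything falls off the work surface, if the arm or the gripper's body presses on something with over 40 N, if the wrist force passes 120 N, or if a joint passes its speed limit or range.

## Working session

There is one attempt and no reset: what is moved stays moved. The work goes in short steps, Python scripts to look and compute and a shell command to move; the robot and the scene stay as the last step left them, time stands still between calls to the robot, and variables do not carry over. Pictures are saved under pics/ and viewed, about 8 in all and at most 12, crops included, and the job is handed in when it is done.

```bash
mkdir -p pics; ls
cat > h.py <<'E'
import numpy as np, cv2, json
from plant import arm, grab_frame, get_calibration
from scipy.spatial.transform import Rotation as R
def snap(name, f):
    c=get_calibration(name); im,d=grab_frame(name)
    cv2.imwrite(f'pics/{f}.png',im); np.savez(f'pics/{f}.npz',im=im,d=d,K=c["K"],k1=c["k1"],E=c["extrinsics"])
def world(f,u,v,z=None,w=1):
    """world point of pixel; z=None: from depth, else intersect plane z"""
    q=np.load(f'pics/{f}.npz');K=q['K'];k=float(q['k1']);E=q['E']
    xd=np.array([(u-K[0,2])/K[0,0],(v-K[1,2])/K[1,1]]);x=xd.copy()
    for _ in range(20): x=xd/(1+k*(x@x))
    ray=np.array([x[0],-x[1],-1.]);o=E[:3,3];r=E[:3,:3]@ray
    if z is None:
        p=q['d'][int(v)-w:int(v)+w+1,int(u)-w:int(u)+w+1];p=p[p>0];s=np.median(p) if len(p) else np.nan
    else: s=(z-o[2])/r[2]
    return o+s*r
def rel(pos,rpy,cmd=None):
    """row numbers from current tool pose to target TCP pose"""
    o=arm.get_obs(); T=R.from_euler('xyz',o['ee_rot'],degrees=True); G=R.from_euler('xyz',rpy,degrees=True)
    s=T.inv().apply(np.array(pos)-o['tool_pos'])/10; t=(T.inv()*G).as_rotvec()
    print('turn',t.round(3),'shift cm',s.round(2))
E
python3 - <<'E'
from h import *
snap('top','t0'); snap('side','s0')
o=arm.get_obs(); print(o)
a=cv2.imread('pics/t0.png');cv2.imwrite('pics/t0b.png',cv2.resize(a,(800,500)))
for n in('top','side'):
    c=get_calibration(n);print(n,c['extrinsics'],c['K'],c['k1'])
E
```

```text
pics
{'time': 0.1, 'joints': array([-71.33573776,  26.83108822,  -0.66540695,  91.87641994,
         0.34385796,  61.38832622,  -3.22518594]), 'joint_velocities': array([-0.06001764, -0.09592507,  0.00165887, -0.0793997 , -0.19548687,
       -0.10955818, -0.04272629]), 'joint_torque': array([ 9.71166155e-04, -5.33518660e+01,  2.15308584e-02, -2.51964498e+01,
        1.15015716e-02,  4.23277728e-03, -2.00304711e-06]), 'tool_pos': array([234.15021014, 605.75634443, 202.42652063]), 'ee_rot': array([-1.79906373e+02,  6.54134151e-03,  1.58869491e+02]), 'ft_force': array([1.02424865, 1.10353973, 0.09978923]), 'torque': array([-0.05091843,  0.02132095, -0.03043792]), 'finger_gap': 85.46319816977707}
top [[ 1.36358504e-03  9.93411893e-01 -1.14590363e-01  3.74088841e+02]
 [-9.99997525e-01  1.55602895e-03  1.58997661e-03 -4.08433654e+00]
 [ 1.75780760e-03  1.14587912e-01  9.93411557e-01  1.11041202e+03]
 [ 0.00000000e+00  0.00000000e+00  0.00000000e+00  1.00000000e+00]] [[376.4012366    0.         323.47663584]
 [  0.         376.4012366  196.67034255]
 [  0.           0.           1.        ]] 0.010216976693900572
side [[ 3.41134129e-01  6.64675841e-01 -6.64705598e-01 -3.48565886e+02]
 [-9.39918935e-01  2.31098603e-01 -2.51288343e-01 -3.40881301e+02]
 [-1.34127561e-02  7.10492408e-01  7.03577029e-01  9.33462850e+02]
 [ 0.00000000e+00  0.00000000e+00  0.00000000e+00  1.00000000e+00]] [[457.81514497   0.         325.66860594]
 [  0.         457.81514497 201.19142654]
 [  0.           0.           1.        ]] -0.09574818484576625
```

View pics/t0b.png

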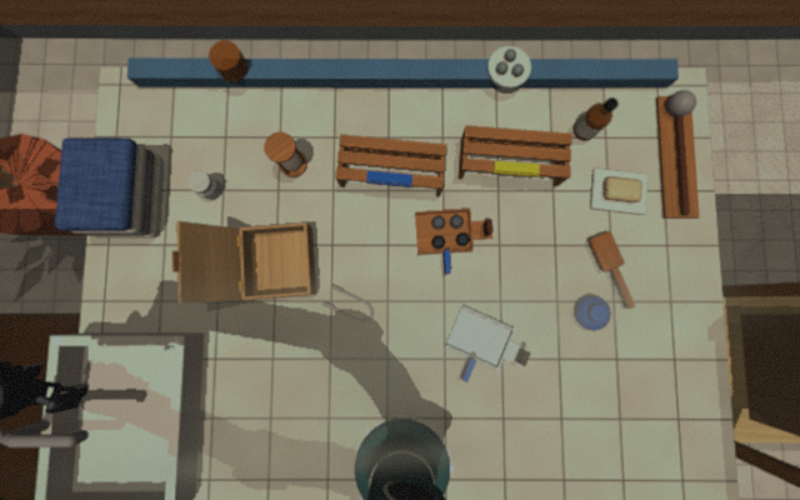

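View pics/s0.png

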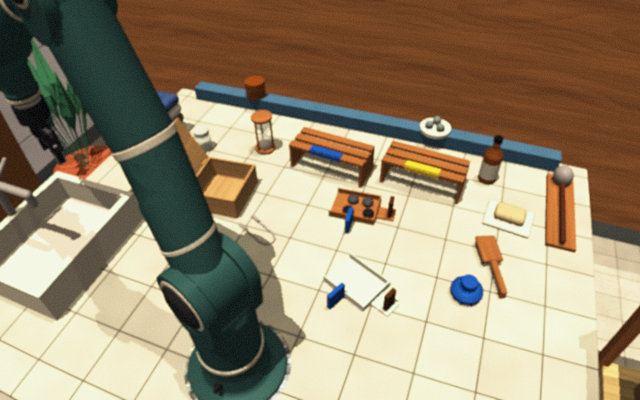

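Run:
```python
from h import *
a=cv2.imread('pics/t0.png')
c=a[95:225,185:475];cv2.imwrite('pics/c1.png',cv2.resize(c,None,fx=2.75,fy=2.75,interpolation=cv2.INTER_CUBIC))
c=a[155:230,320:410];cv2.imwrite('pics/c2.png',cv2.resize(c,None,fx=8,fy=8,interpolation=cv2.INTER_CUBIC))
```

```text
(no output)
```

View pics/c1.png

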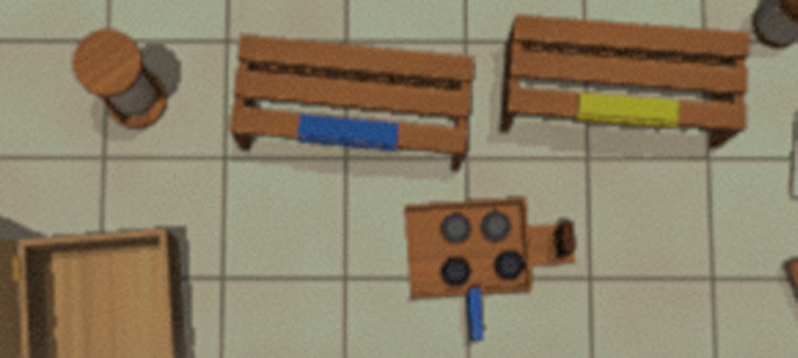

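View pics/c2.png

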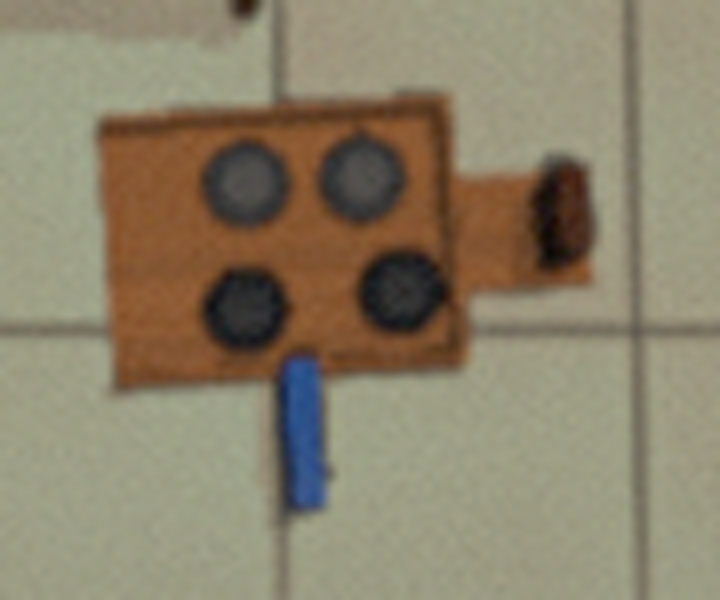

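The top view shows the tray (crop c2) with its open end left (world +y), the tab at (575,212) and the fin at (305,430) pointing towards the robot. The box is to the left, and the blue bay is ahead, rotated by about 5°.

Run:
```python
from h import *
f=lambda u,v:(320+u/8-.44,155+v/8-.44)
g=lambda u,v:(185+u/2.75-.3,95+v/2.75-.3)
b=lambda u,v:(u/1.25,v/1.25)
def pr(n,ps,fn,z):
    P=np.array([world('t0',*fn(*p),z=z) for p in ps]);D=[world('t0',*fn(*p)) for p in ps]
    print(n,P[:,:2].round(0).tolist(),'mean',P.mean(0).round(1),'depth z',[round(float(d[2])) for d in D]);return P
T=pr('tray',[(100,124),(450,95),(465,365),(117,388)],f,22)
e=lambda a,b:np.degrees(np.arctan2(*(a-b)[[1,0]])); print(e(T[0],T[1]),e(T[3],T[2]),e(T[0],T[3])-0,e(T[1],T[2]))
pr('tab',[(577,165),(577,262)],f,62); pr('fin',[(302,359),(308,509)],f,52)
B=pr('blue',[(240,35),(474,58),(467,157),(233,134)],g,93);print(e(B[0],B[1]),e(B[3],B[2]),e(B[0],B[3]),e(B[1],B[2]))
Y=pr('yel',[(516,16),(748,34),(745,130),(506,110)],g,93)
X=pr('box',[(240,228),(310,225),(313,297),(245,298)],b,70);print(e(X[0],X[1]),e(X[3],X[2]),e(X[1],X[2]))
a=cv2.imread('pics/t0.png')
```

```text
tray [[578.0, -31.0], [589.0, -159.0], [490.0, -163.0], [481.0, -37.0]] mean [534.5 -97.7  22. ] depth z [8, 1, 20, 5]
94.89538523985044 93.88771267481971 3.560450110644985 2.3024108083142543
tab [[556.0, -198.0], [522.0, -198.0]] mean [ 539.1 -197.8   62. ] depth z [60, 30]
fin [[488.0, -101.0], [435.0, -103.0]] mean [ 461.9 -102.3   52. ] depth z [4, 42]
blue [[742.0, 139.0], [719.0, -99.0], [616.0, -91.0], [639.0, 144.0]] mean [679.1  23.   93. ] depth z [0, 0, 0, 75]
84.32598352018952 84.37498439333119 -2.9661191217229033 -4.409038828784385
yel [[763.0, -142.0], [744.0, -378.0], [644.0, -371.0], [665.0, -131.0]] mean [ 704.  -255.4   93. ] depth z [1, 88, 83, 44]
box [[534.0, 361.0], [541.0, 205.0], [381.0, 195.0], [378.0, 344.0]] mean [458.3 276.2  70. ] depth z [0, 0, 1, 68]
92.59762798558523 90.88399890063434 3.752777706724262
```

```bash
python3 -c "
from h import *
rel([540,-198,250],[180,0,4])"
```

```text
turn [-0.000e+00  2.000e-03  2.703e+00] shift cm [-57.5  -63.95  -4.65]
```

```bash
python3 -m inch '[[0,0,0,0,0,-8,159],[0,0,0.3,0,0,-10,159],[0,0,1.5,-28,-32,-10,159],[0,0,1.5,-28,-32,-10,159],[0,0,1.5,-28,-32,-10,159],[0,0,1.5,-28,-32,-10,159],[0,0,1.5,-28,-32,-10,159],[0,0,1.5,-28,-32,-10,159],[0,0,2.7,-57.5,-64,-4.6,159],[0,0,2.7,-57.5,-64,-4.6,159],[0,0,2.7,-57.5,-64,-4.6,159],[0,0,2.7,-57.5,-64,-4.6,159]]' 80
python3 -c "
from h import *
rel([540,-198,120],[180,0,4])"
```

```text
time: 1.6
tool_pos: [453.8, 20.8, 275.6]
ee_rot: [-180.0, -0.1, 40.4]
ft_force: [0.9, 0.5, -0.1]
finger_gap: 32.5
turn [-0.    -0.001  0.635] shift cm [-7.61 22.26 15.54]
```

```bash
python3 -m inch '[[0,0,0.635,-7.6,22.3,8,159],[0,0,0.635,-7.6,22.3,8,159],[0,0,0.635,-7.6,22.3,8,159],[0,0,0.635,-7.6,22.3,15.5,159],[0,0,0.635,-7.6,22.3,15.5,159],[0,0,0.635,-7.6,22.3,15.5,159],[0,0,0.635,-7.6,22.3,15.5,159]]'
python3 - <<'E'
from h import *
rel([540,-198,120],[180,0,4])
snap('wrist','w1'); cv2.imwrite('pics/w1.png',np.load('pics/w1.npz')['im'])
print(arm.get_obs()['joints'])
E
```

```text
time: 2.48
tool_pos: [541.6, -195.6, 121.5]
ee_rot: [-180.0, -0.0, 4.3]
ft_force: [0.5, 0.0, 0.6]
finger_gap: 32.1
turn [-0.    -0.001  0.006] shift cm [-0.18  0.23  0.15]
[-15.61484774  29.89867745  42.34043984 108.55699819 -25.60464863
  51.21655315 -46.26619322]
```

View pics/w1.png

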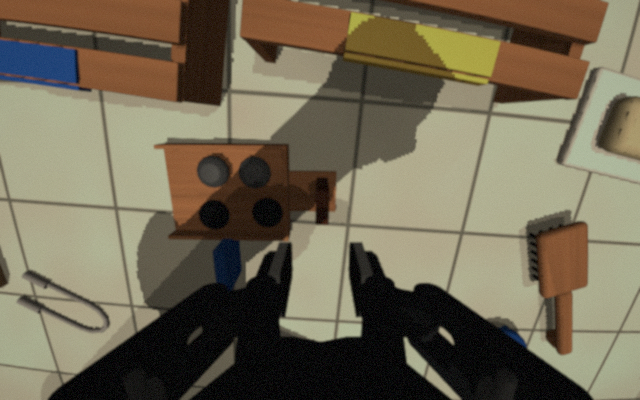

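Run:
```python
from h import *
for n,u,v,z in [('tabtop far',322,180,62),('tab mid',322,201,62),('tab near',322,222,62),('tongue end far',336,172,5),('pan far R',289,145,22),('pan near R',290,239,22),('pan far L',166,145,22),('pan near L',172,236,22)]:
    print(n,world('w1',u,v,z=z).round(1),world('w1',u,v).round(1))
```

```text
tabtop far [ 567.6 -194.1   62. ] [ 559.  -195.    21.5]
tab mid [ 549.  -195.5   62. ] [ 549.4 -195.5   63.4]
tab near [ 529.5 -197.1   62. ] [ 529.9 -197.    62.9]
tongue end far [ 565.1 -209.4    5. ] [ 565.1 -209.4    4.8]
pan far R [ 591.  -160.5   22. ] [ 589.  -158.4    1.5]
pan near R [ 492.5 -165.9   22. ] [ 482.8 -164.1    1. ]
pan far L [582.5 -40.2  22. ] [582.5 -40.2  22. ]
pan near L [485.7 -38.5  22. ] [485.9 -38.8  22.5]
```

```bash
python3 -m inch '[[0,0,0,0.15,0,4.5,159],[0,0,0,0.15,0,9.4,159],[0,0,0,0.15,0,9.4,159],[0,0,0,0.15,0,9.4,159],[0,0,0,0.15,0,9.4,255],[0,0,0,0.15,0,9.4,255],[0,0,0,0.15,0,9.4,255],[0,0,0,0.15,0,9.4,255],[0,0,0,0.15,0,8.4,255],[0,0,0,0.15,0,6.4,255],[0,0,0,0.15,0,4.4,255],[0,0,0,0.15,0,4.4,255]]' 100
python3 - <<'E'
from h import *
o=arm.get_obs();print(o['ft_force'],o['torque'],o['finger_gap'],o['tool_pos'],o['ee_rot'])
E
```

```text
time: 4.03
tool_pos: [544.3, -196.4, 79.0]
ee_rot: [179.9, -0.2, 4.3]
ft_force: [-0.1, -0.8, -2.5]
finger_gap: 7.8
[-0.13707299 -0.75687885 -2.5233711 ] [-0.23980769 -0.05147927  0.04240349] 7.752492107551683 [ 544.33836531 -196.40022483   78.99688977] [179.93143958  -0.24025932   4.31363041]
```

```bash
cat >> h.py <<'E'
def tool_for(spout,yaw,tilt,T0yaw=94.3,tcp=(-100,0,26)):
    """TCP position and rotation with the tray's spout at a world point"""
    Q=R.from_euler('ZY',[yaw,tilt],degrees=True)
    tool_in_tray=R.from_euler('z',-T0yaw,degrees=True)*R.from_euler('xyz',[180,0,T0yaw-90],degrees=True)
    p=np.array(spout)+Q.apply(np.array(tcp)-np.array([65,0,5])); return p,(Q*tool_in_tray).as_euler('xyz',degrees=True)
def box(x,y,z,yaw=2.5): return np.r_[458+np.array([0]),276,0]+R.from_euler('z',yaw,degrees=True).apply([x,y,z])
E
python3 - <<'E'
from h import *
for s,t in [((0,-60,140),0),((0,-50,115),20),((0,-40,95),42)]:
    p,r=tool_for(box(*s),93,t); print(t,p.round(0),r.round(1)); rel(p,r)
E
```

```text
0 [469.  51. 161.] [180.   0.   3.]
turn [ 0.001 -0.004  0.023] shift cm [ -5.59 -25.25  -8.25]
20 [468.  78. 191.] [160.  -0.   3.]
turn [-0.348 -0.008  0.022] shift cm [ -5.51 -27.96 -11.27]
42 [465. 128. 221.] [138.   0.   3.]
turn [-0.732 -0.012  0.02 ] shift cm [ -5.37 -32.89 -14.26]
```

```bash
python3 -m inch '[[0,0,0,0,0,-3,255],[0,0,0,0,-1,-6,255],[0,0,0,-0.5,-3,-8.3,255],[0,0,0,-1.3,-6,-8.3,255],[0,0,0,-2,-9,-8.3,255],[0,0,0,-2.7,-12,-8.3,255],[0,0,0,-3.4,-15.5,-8.3,255],[0,0,0.01,-4.1,-19,-8.3,255],[0,0,0.02,-4.8,-22,-8.3,255],[0,0,0.02,-5.3,-24.3,-8.3,255],[0,0,0.02,-5.6,-25.2,-8.3,255],[0,0,0.02,-5.6,-25.2,-8.3,255]]'
python3 - <<'E'
from h import *
o=arm.get_obs();print(o['ft_force'],o['torque'],o['joints'])
for s,t in [((0,-50,115),20),((0,-40,95),42)]:
    p,r=tool_for(box(*s),93,t); rel(p,r)
snap('side','s1')
E
```

```text
time: 5.52
tool_pos: [467.8, 51.2, 159.6]
ee_rot: [180.0, 0.0, 3.2]
ft_force: [0.6, 0.8, -2.5]
finger_gap: 7.5
[ 0.64200507  0.8150557  -2.54750452] [-0.22338207 -0.07110111 -0.0026524 ] [-49.90737329  15.32841907  46.26066614 120.90897117 -14.57944679
  49.30290914 -81.83875853]
turn [-0.349 -0.     0.004] shift cm [ 0.17 -2.71 -3.16]
turn [-0.733 -0.001  0.004] shift cm [ 0.19 -7.64 -6.15]
```

View pics/s1.png

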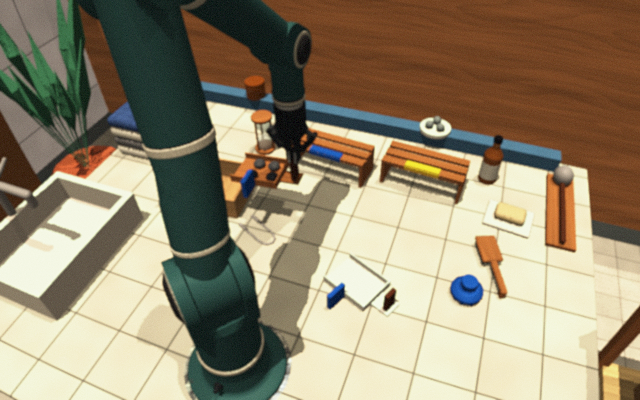

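```bash
python3 -m inch '[[-0.12,0,0,0.1,-0.9,-1,255],[-0.24,0,0,0.1,-1.8,-2.1,255],[-0.35,0,0,0.2,-2.7,-3.2,255],[-0.45,0,0,0.2,-4,-4,255],[-0.54,0,0,0.2,-5.1,-4.7,255],[-0.64,0,0,0.2,-6.4,-5.4,255],[-0.73,0,0,0.2,-7.6,-6.1,255],[-0.73,0,0,0.2,-7.6,-6.1,255],[-0.73,0,0,0.2,-7.6,-6.1,255],[-0.73,0,0,0.2,-7.6,-6.1,255],[-0.73,0,0,0.2,-7.6,-6.1,255],[-0.73,0,0,0.2,-7.6,-6.1,255]]'
python3 - <<'E'
from h import *
o=arm.get_obs();print(o['ft_force'],o['torque'],o['joints'])
snap('top','t2')
a=cv2.imread('pics/t2.png')[150:270,110:370];cv2.imwrite('pics/t2c.png',cv2.resize(a,None,fx=3,fy=3))
E
```

```text
time: 7.08
tool_pos: [465.9, 126.8, 220.8]
ee_rot: [138.2, -0.0, 3.1]
ft_force: [0.3, -0.0, -1.3]
finger_gap: 8.1
[ 0.29053901 -0.03764687 -1.28172703] [ 0.83163483  0.01725536 -0.01213799] [ -80.06006339   32.17115108   52.18620212  108.53471319   13.03611071
   70.43615989 -121.61105652]
```

View pics/t2c.png

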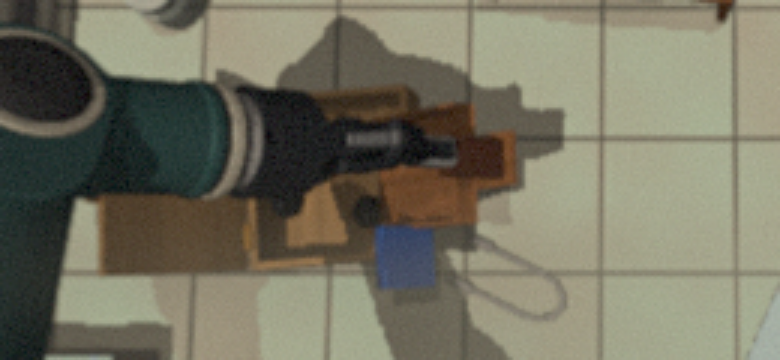

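Run:
```python
from h import *
p,r=tool_for(box(0,-60,145),93,0); rel(p,r)
rel([523,-38,100],[180,0,-5])
```

```text
turn [ 0.729 -0.001  0.002] shift cm [-0.07  2.    9.13]
turn [ 0.728 -0.052  0.136] shift cm [ 4.81  4.47 20.19]
```

```bash
python3 -m inch '[[0.18,0,0,0,0,1,255],[0.36,0,0,0,0.2,3,255],[0.54,0,0,0,1,6,255],[0.73,0,0,0,2,9.1,255],[0.73,0,0,0,2,9.1,255],[0.73,-0.05,0.14,4.8,0.5,15,255],[0.73,-0.05,0.14,4.8,4.5,20.2,255],[0.73,-0.05,0.14,4.8,4.5,20.2,255],[0.73,-0.05,0.14,4.8,4.5,20.2,255],[0.73,-0.05,0.14,4.8,4.5,20.2,255]]'
python3 - <<'E'
from h import *
rel([523,-38,28],[180,0,-5])
snap('top','t3');print(arm.get_obs()['ft_force'])
a=cv2.imread('pics/t3.png')[100:260,130:400];cv2.imwrite('pics/t3c.png',cv2.resize(a,None,fx=2.9,fy=2.9))
E
```

```text
time: 8.38
tool_pos: [523.2, -35.9, 100.5]
ee_rot: [-179.9, -0.2, -5.0]
ft_force: [0.0, -0.1, -1.2]
finger_gap: 7.4
turn [-0.002 -0.003  0.   ] shift cm [-0.03  0.23  7.25]
[ 0.52418465 -0.52980899 -1.68151122]
```

View pics/t3c.png

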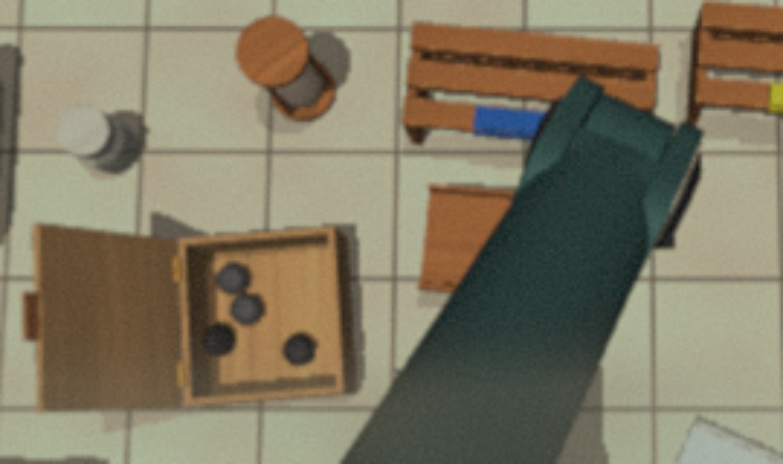

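All four stones are in the box, at crop pixels (233,277), (247,308), (218,339) and (298,348). Next I lower the tray and release it.

```bash
python3 -m inch '[[0,0,0,0,0.2,3,255],[0,0,0,0,0.2,5.5,255],[0,0,0,0,0.2,6.6,255],[0,0,0,0,0.2,7.1,255],[0,0,0,0,0.2,7.1,255],[0,0,0,0,0.2,7.1,255],[0,0,0,0,0.2,7.1,150],[0,0,0,0,0.2,7.1,150],[0,0,0,0,0.2,7.1,150],[0,0,0,0,0.2,5,150],[0,0,0,0,0.2,0,150],[0,0,0,0,0.2,-5,150]]'
python3 - <<'E'
from h import *
rel([447,69,220],[180,0,-5])
E
```

```text
time: 9.93
tool_pos: [522.3, -40.4, 151.2]
ee_rot: [-179.9, -0.1, -5.2]
ft_force: [1.0, 0.5, 0.5]
finger_gap: 34.9
turn [-0.001 -0.002 -0.003] shift cm [ -8.47 -10.22  -6.89]
```

```bash
python3 -m inch '[[0,0,0,-4.2,-5,0,150],[0,0,0,-8.5,-10.2,0,150],[0,0,0,-8.5,-10.2,0,150],[0,0,0,-8.5,-10.2,0,150],[0,0,0,-8.5,-10.2,0,150],[0,0,0,-8.5,-10.2,0,150]]'
python3 - <<'E'
from h import *
o=arm.get_obs();print(o['tool_pos'],o['ee_rot'])
snap('wrist','w2')
E
```

```text
time: 10.68
tool_pos: [447.9, 67.5, 150.1]
ee_rot: [-180.0, -0.2, -5.3]
ft_force: [-0.2, 0.9, 0.4]
finger_gap: 35.1
[447.93210886  67.479865   150.05978481] [-179.95393346   -0.20661847   -5.33453978]
```

View pics/w2.png

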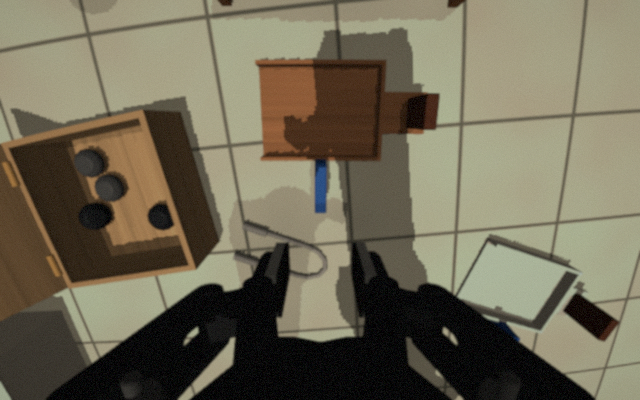

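Run:
```python
from h import *
for n,u,v,z in [('fin far',321,161,52),('fin near',321,211,52),('fin mid',321,186,52),('finL',316,190,52),('finR',326,190,52),('pan fl',257,61,22),('pan fr',384,61,22),('pan nr',380,159,22),('pan nl',263,159,22),('scr tip',326,262,2),('scr',245,221,2),('legL',222,3,0),('legR',457,3,0)]:
    print(n,world('w2',u,v,z=z).round(1),world('w2',u,v).round(1))
```

```text
fin far [484.5  64.6  52. ] [482.7  64.7  39.2]
fin near [433.4  69.3  52. ] [433.6  69.2  52.5]
fin mid [459.6  66.9  52. ] [459.8  66.8  52.9]
finL [456.   72.2  52. ] [456.1  72.2  52.5]
finR [455.1  62.2  52. ] [455.1  62.2  52. ]
pan fl [585.2 119.1  22. ] [584.9 118.8  23.5]
pan fr [573.6  -6.3  22. ] [573.4  -6.   23.5]
pan nr [476.7   1.1  22. ] [475.1  -1.   11.4]
pan nl [488.3 127.3  22. ] [488.4 127.2  22.6]
scr tip [347.1  70.6   2. ] [349.3  70.5   6. ]
scr [412.5 165.5   2. ] [412.3 165.7   1.3]
legL [648.2 151.1   0. ] [644.7 148.6   9. ]
legR [626.9 -88.6   0. ] [623.2 -83.3  11.4]
```

```bash
python3 -m inch '[[0,0,0,0,0,6,150],[0,0,0,0,0,12,150],[0,0,0,0,0,13,150],[0,0,0,0,0,13,150],[0,0,0,0,0,13,150],[0,0,0,0,0,13,255],[0,0,0,0,0,13,255],[0,0,0,0,0,13,255],[0,0,0,0,0,13,255],[0,0,0,0,0,12.7,255],[0,0,0,0,0,12.7,255]]' 80
```

```text
time: 12.1
tool_pos: [447.8, 69.6, 23.5]
ee_rot: [-179.9, -0.2, -5.1]
ft_force: [-0.5, 0.6, -0.9]
finger_gap: 7.4
```

```bash
python3 -m inch '[[0,0,0,3,0,0,255],[0,0,0,5.5,0,0,255],[0,0,0,8,-0.1,0,255],[0,0,0,10,-0.2,0,255],[0,0,0,11,-0.2,0,255],[0,0,0,11.5,-0.2,0,255],[0,0,0,11.5,-0.2,0,255],[0,0,0,11.5,-0.2,0,255],[0,0,0,11.5,-0.2,0,255]]'
python3 - <<'E'
from h import *
snap('side','s2');o=arm.get_obs();print(o['ft_force'],o['torque'],o['tool_pos'],o['ee_rot'])
a=cv2.imread('pics/s2.png')[100:260,220:440];cv2.imwrite('pics/s2c.png',cv2.resize(a,None,fx=3.6,fy=3.6))
E
```

```text
time: 13.22
tool_pos: [561.8, 61.0, 23.4]
ee_rot: [-179.9, -0.1, -5.2]
ft_force: [-0.3, -0.9, -0.4]
finger_gap: 7.4
[-0.37795513 -0.1952448  -0.25895331] [-0.00235231  0.06487457 -0.01351332] [561.91966887  61.0121312   23.40780535] [-1.79898121e+02 -1.53730734e-01 -5.16005270e+00]
```

View pics/s2c.png

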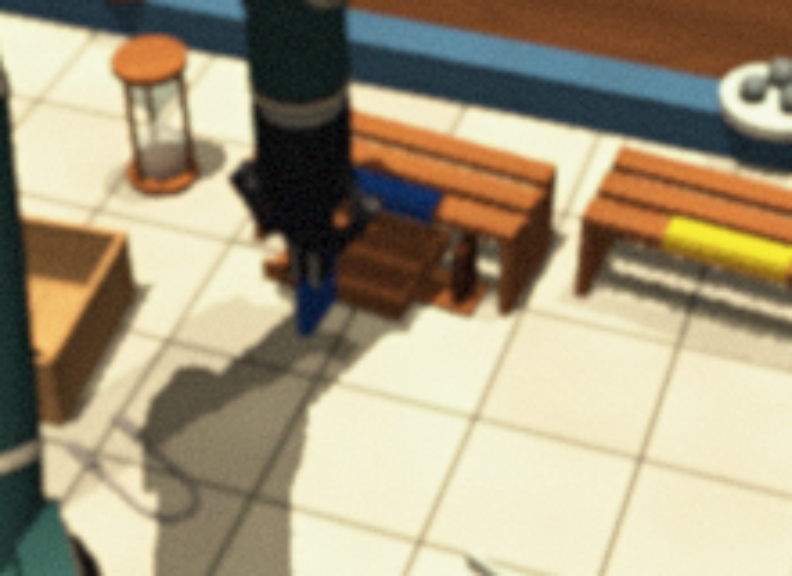

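```bash
python3 -m inch '[[0,0,0,0.5,0,0,255],[0,0,0,1,0,0,255],[0,0,0,1.4,0,0,255],[0,0,0,1.4,0,0,255],[0,0,0,1.4,0,0,255]]'
python3 -m inch '[[0,0,0,0.3,0,0,255],[0,0,0,0.5,0,0,255],[0,0,0,0.5,0,0,255],[0,0,0,0.5,0,0,255]]'
```

```text
time: 13.9
tool_pos: [576.3, 59.5, 23.4]
ee_rot: [-179.9, -0.2, -5.2]
ft_force: [0.7, -1.0, -1.3]
finger_gap: 7.3
time: 14.4
tool_pos: [581.3, 59.1, 23.5]
ee_rot: [-179.9, -0.2, -5.2]
ft_force: [0.4, 0.4, -0.8]
finger_gap: 7.1
```

```bash
python3 -m inch '[[0,0,0,0.2,0,0,255],[0,0,0,0.4,0,0,255],[0,0,0,0.4,0,0,255],[0,0,0,0.4,0,0,255]]'
python3 - <<'E'
from h import *
snap('top','t4');snap('wrist','w4');o=arm.get_obs();print(o['ft_force'],o['tool_pos'])
a=cv2.imread('pics/w4.png');b=cv2.imread('pics/t4.png')[95:215,230:400]
cv2.imwrite('pics/v4.png',np.hstack([cv2.resize(a,(440,275)),cv2.resize(b,(360,275))]))
E
```

```text
time: 14.9
tool_pos: [585.3, 58.7, 23.5]
ee_rot: [-179.9, -0.2, -5.2]
ft_force: [0.7, 0.7, -0.4]
finger_gap: 7.4
[ 0.40232777 -0.2413314  -0.52128195] [585.26093521  58.75609208  23.46747711]
```

View pics/v4.png

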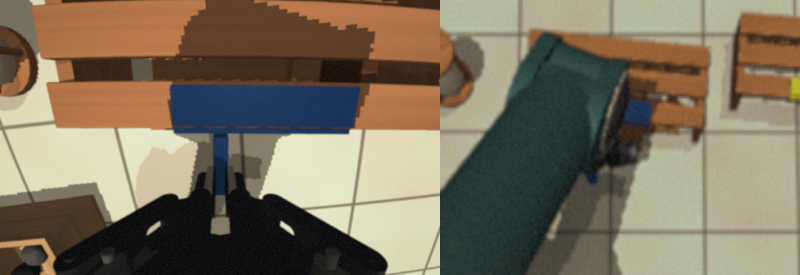

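Run:
```python
from h import *
for u in (110,180,540):
    for v in range(176,198,3): print(u,v,world('w4',u,v,w=0).round(0).tolist(),end=' ')
    print()
for p in [(80,185),(45,10)]: print(world('w4',*p,z=93).round(1))
```

```text
110 176 [647.0, 137.0, 92.0] 110 179 [646.0, 137.0, 92.0] 110 182 [645.0, 138.0, 90.0] 110 185 [644.0, 138.0, 91.0] 110 188 [627.0, 213.0, 1.0] 110 191 [625.0, 214.0, 1.0] 110 194 [623.0, 214.0, 1.0] 110 197 [621.0, 215.0, 1.0] 
180 176 [645.0, 109.0, 92.0] 180 179 [643.0, 109.0, 91.0] 180 182 [642.0, 109.0, 91.0] 180 185 [641.0, 109.0, 92.0] 180 188 [622.0, 159.0, 1.0] 180 191 [620.0, 160.0, 1.0] 180 194 [618.0, 161.0, 1.0] 180 197 [616.0, 161.0, 1.0] 
540 176 [632.0, -31.0, 92.0] 540 179 [631.0, -32.0, 90.0] 540 182 [630.0, -31.0, 91.0] 540 185 [628.0, -32.0, 90.0] 540 188 [628.0, -31.0, 92.0] 540 191 [597.0, -105.0, 1.0] 540 194 [595.0, -105.0, 2.0] 540 197 [592.0, -106.0, 1.0] 
[645.1 149.   93. ]
[705.9 142.8  93. ]
```

```bash
python3 -m inch '[[0,0,0,0,0,0.3,255],[0,0,0,0,0,0.3,255],[0,0,0,0,0,0.3,150],[0,0,0,0,0,0.3,150],[0,0,0,0,0,0.3,150],[0,0,0,0,0,0.3,150],[0,0,0,-1,0,-4,150],[0,0,0,-3,0,-9,150],[0,0,0,-9,0,-14,150],[0,0,0,-11,0,-14,150],[0,0,0,-11,0,-14,150],[0,0,0,-11,0,-14,150]]'
python3 - <<'E'
from h import *
snap('wrist','w5');o=arm.get_obs();print(o['ft_force'],o['tool_pos'])
a=cv2.imread('pics/w5.png');cv2.imwrite('pics/w5b.png',a)
E
```

```text
time: 16.5
tool_pos: [475.9, 68.8, 163.3]
ee_rot: [-179.9, -0.2, -5.1]
ft_force: [0.6, 0.5, 0.4]
finger_gap: 35.2
[0.11443318 0.62543999 0.74121867] [476.0214089   68.54102182 163.01484515]
```

View pics/w5b.png

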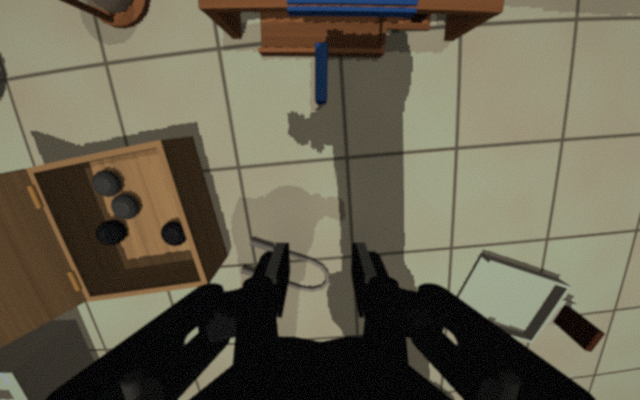

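Run:
```python
from h import *
for n,u,v,z in [('fin near',322,102,52),('pan nl',262,54,22),('pan nr',383,53,22),('legL in',240,38,0),('legR in',449,40,0),('roofL',201,8,93),('roofR',503,8,93),('roof mid',300,12,93)]:
    print(n,world('w5',u,v,z=z).round(1),world('w5',u,v).round(1))
```

```text
fin near [567.5  60.3  52. ] [568.4  60.2  37.3]
pan nl [622.  117.5  22. ] [624.4 119.3  11.4]
pan nr [611.9  -6.6  22. ] [611.8  -6.6  22.3]
legL in [645.4 143.1   0. ] [644.8 142.6   2. ]
legR in [624.  -84.5   0. ] [622.9 -82.3   5. ]
roofL [643.3 147.8  93. ] [644.3 148.7  90.4]
roofR [624.  -86.2  93. ] [ 651.8 -142.4    1.7]
roof mid [632.6  71.8  93. ] [634.2  72.   88.1]
```

```bash
python3 -c "
from plant import arm
o=arm.get_obs();print(o['time'],o['ft_force'],o['joint_velocities'].round(2));print(arm.job_done())"
```

```text
16.55 [0.11443318 0.62543999 0.74121867] [ 0.6   0.8  -0.11 -0.18  0.17  0.09 -0.07]
the job is handed in; nothing more can be done
None
```

I tipped the tray by its end tab and all four stones slid into the box. I then set the tray down flat and let go, gripped it again by the blue fin, and slid it under the roof of the blue bay. The job was handed in at about 16.6 s; it reports no verdict.

- **Stones:** the last wrist picture shows all four inside the box. After tipping, the wrist force matched the empty tray (about 1.3 N).
- **Tray in the bay:** measured origin is about (667, 51) mm against the bay's (667, 53) mm. It is square to within about 1°, has its wall top at 22 mm as it should when flat, and its fin points out of the bay. The gripper was clear of it.
- **What did not fully agree:** my estimates of the bay's origin differed by up to about 10 mm in depth (x 661 to 671 mm), within the 20 mm allowed. I felt no contact with the back stop, so the final depth rests on camera measurement alone.
- **Other things:** I did not re-measure the objects to be left alone. The scraper and hourglass showed no sign of having moved in the later pictures.

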